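Re-zero a coffee grinder and set it five clicks off the stop

TASK

The coffee grinder has been cleaned, so its grind setting has to be found again from zero. Turn the dial on top clockwise until it is home against the fine stop, then back it off counterclockwise by exactly five clicks and let go, leaving it resting in the fifth click. Leave the steel cup under the spout and the mug, the scoop and the canister as they stand.

Things in the scene. Friction and masses are not known exactly. Their poses are not given: they have to be found in the camera images.
- dial_grip (a point): Centre of the dial's round black ribbed grip barrel, on its upright axis, about 195 mm above the worktop and 30 mm above the grinder's flat deck. The barrel is 50 mm in diameter and spans from 21 mm below to 14 mm above this point. Under it a steel skirt 66 mm in diameter rises to 9 mm above the deck: keep fingertips 10 mm or more above the deck. Nothing on the grinder is higher than the dial.
- dial (a joint): Dial angle, rad: 0 is home, the first notch, at the fine stop (clockwise end seen from above); it grows counterclockwise, towards coarse. A sprung ball clicks into a notch every 15 degrees (0.2618 rad), up to 12 clicks; let go, the dial snaps to the nearest notch. A click takes about 0.15 N m to pass. The hard stop is 0.02 rad clockwise of home. Starts 2 to 7 clicks from home.
- grinder: The grinder, 204 x 116 mm, 165 mm high to its flat top deck, grey head and column on a dark foot; heavy, fixed. Origin: centre of the underside; x points to its back, -x to the spout end, which faces the robot, z up. The dial's axis stands 45 mm in front of the origin (x = -0.045 in its frame).
- dosing_cup: Steel cup, 58 mm in diameter and 60 mm high, standing loose on the grinder's foot under the spout. Origin: centre of its underside, z up. A bystander.
- mug_1: White mug, 80 mm across, 113 mm with its handle, 91 mm high, to the right of the grinder. Origin: centre of its underside. A bystander.
- scoop: Red powder scoop, 86 x 42 x 34 mm, to the left of the grinder. Origin: centre of its underside. A bystander.
- canister_1: White canister with a wooden lid, 94 x 94 x 125 mm, to the left of the grinder and behind the scoop. Origin: centre of its underside. A bystander.
- home_mark (a point): The long red tick of the scale on the deck, 40 mm from the dial's axis, front left of it as seen from the robot: the orange line on the dial's top, barrel and skirt points here when it is home. From it short black ticks follow counterclockwise, one per click, with long black ones at the fifth and tenth click.
Not all that is in view belongs to the job. Of the things that look like the grinder, the larger one is meant.

How it is judged (in metres and radians):
On the way:
1. the dial is home at the fine stop (value of joint dial below 0.07 rad), for 0.1 s.
At the end, for the whole second after the job is handed in: After having been home, the dial rests, let go, in the fifth click from the fine stop (1.309 rad, within 0.08 rad), and the cup, mug, scoop and canister are within 30 mm of where they stood (value of joint dial between 1.229 and 1.389 rad and velocity of joint dial between -0.05 and 0.05 rad/s and distance of each of dosing_cup, mug_1, scoop, canister_1 from where it was at the start of the episode below 0.03 m); the robot touches nothing.
It fails at once if the steel cup, mug, scoop or canister was shoved more than 30 mm (distance of any of dosing_cup, mug_1, scoop, canister_1 from where it was at the start of the episode above 0.03 m).
It fails at once if the steel cup, mug or canister was tipped over (angle between any of dosing_cup, mug_1, canister_1's own z axis and vertical above 0.5 rad).
It also fails if it takes over 61 s, if anything falls off the work surface, if the arm or the gripper's body presses on something with over 40 N, if the wrist force passes 120 N, or if a joint passes its speed limit or range.

ROBOT

A 7-joint arm with a two-finger parallel gripper is mounted at the origin on a cart in front of the work surface, level with it; the furniture and walls round the work are solid. World frame = base frame: x ahead of the robot, y to its left, z up, the work surface at z = 0. Lengths are in m, angles in degrees, forces in N, time in s.
With the tool pointing down it reaches from about 0.4 to 0.9 m from the base axis. Payload 5.5 kg.
Tool frame: the origin (TCP) lies at the very end of the fingers, on their centre line; the grasp point (between the pads) lies 19 mm behind it (robot.hold_point_z is the distance from the TCP to the grasp point, in m); z points along the fingers, y is the line along which they close (so a half turn about z gives the same grasp; the last joint's range is limited). The gripper opens to 85 mm and grips with 20 to 120 N. Pads are 22 mm wide; open, the fingers measure 114 mm over their backs; the gripper's body (76 mm by 85 mm) begins 54 mm behind the grasp point. The pads swing forward as they close: fully open they stand 13 mm farther back than shut.
Start: joints at [-60.149, 28.699, -24.465, 88.831, 12.651, 65.22, -12.049], TCP at [0.166, 0.629, 0.231] pointing down, gripper open.
Joint ranges: [-164.97, 164.97], [-17.58, 116.51], [-87.97, 89.64], [11.32, 138.91], [-80.73, 260.73], [10.89, 115.49], [-147.41, 147.41]. Speed limits (degrees/s): [147.25, 147.25, 180, 180, 180, 180, 180].

INTERFACE

Orientations are given as a 3x3 rotation matrix whose columns are the frame's x, y, z axes.
In Python, from station import robot gives the robot as it stands.
- The arm moves only by the shell command python3 -m crank 'ROWS' [OPENING]. ROWS is JSON, one flat list of numbers, 6 for each row, row after row: the shift along the tool's x, y, z in mm, then the turn, a rotation vector about the tool's x, y, z in rad. In form: [x, y, z, wx, wy, wz, x, y, z, wx, wy, wz, ...]. A call has 1 to 12 rows; each row is the pose to reach, as a shift and turn from the pose commanded when the call began, along the tool's axes at that moment; what a row does not reach only later rows make up. A row lasts 1/12 s, in which the tool goes at most 41.7 mm and 7.16 degrees, less where a joint would pass 70% of its speed; a pose out of reach is approached as far as the arm can. A call with a gripper value outside its range is refused whole. OPENING is the opening, from 0 (shut) to 1 (fully open), set as the call begins (- or left out, the last holds). The fingers move at their own pace and stop on an object; the grip force is fixed at half the most. Time passes only in rows, so rows that repeat a pose let the fingers close. It gives the time, the measured TCP pose, the force, the opening and the grip force at its end, in the units of the state.
- robot.get_obs(): the state, without advancing time (a new reading comes with each control period).
- robot.capture(name): name is "side" or "top"; returns (picture, depth): 400x640x3 uint8, blue, green, red; 400x640 float32, m along the optical axis (not along the pixel's ray), 0 where there is no reading.
- robot.camera_info(name): a dict with "fovy" (degrees; the focal length in pixels is half the picture's height over the tangent of half this angle, whatever the lens; pixels are square), "cx", "cy" (the principal point, pixels), "camera_from_world" (4x4, takes a point from world to camera coordinates). Camera axes: x right, y down, z forward; pixel columns grow to the right and rows downward; lengths in m; the calibration is good to about 2 mm. A picture is of the moment at which its call begins. camera_info takes no time and is no camera call.
- robot.hand_in(): hands the job in; it is judged then, once.
The state is a dict: "clock": time; "joint_pos": joint angles; "qvel": joint speeds; "effort": joint torques, N m; "eef_pos": TCP position; "tcp_rot": TCP orientation; "force": force on the tool from outside, world axes, zero at the start; "wrist_torque": the same for the moment, N m; "width": finger opening in m; "grasp_force": force on a finger pad.
Only numpy, scipy, OpenCV 4.12 (cv2) and the standard library are available. Lean on these libraries where they do the work, as an engineer would, in place of code of your own. Each camera call takes 0.05 s, during which the arm holds its last target. There are 200 camera calls.

## Working session

There is one attempt and no reset: what is moved stays moved. The work goes in short steps, Python scripts to look and compute and a shell command to move; the robot and the scene stay as the last step left them, time stands still between calls to the robot, and variables do not carry over. Pictures are saved under pics/ and viewed, at most 10 in all, crops included, and the job is handed in when it is done.

```bash
mkdir -p pics; ls; cat > h.py <<'E'
import numpy as np, cv2
from station import robot
def P(name,d,u,v):
    c=robot.camera_info(name); f=200/np.tan(np.radians(c["fovy"]/2))
    z=d[v,u]; p=np.array([(u-c["cx"])/f*z,(v-c["cy"])/f*z,z,1])
    return (np.linalg.inv(c["camera_from_world"])@p)[:3]
def px(name,p):
    c=robot.camera_info(name); f=200/np.tan(np.radians(c["fovy"]/2))
    q=c["camera_from_world"]@np.r_[p,1]; return q[0]/q[2]*f+c["cx"],q[1]/q[2]*f+c["cy"]
E
python3 - <<'E'
from h import *
for n in("side","top"):
    i,d=robot.capture(n); cv2.imwrite(f"pics/{n}0.png",i); np.save(n+"0.npy",d); print(robot.camera_info(n))
o=robot.get_obs(); print(o["clock"],o["eef_pos"],o["tcp_rot"],o["width"])
E
```

```text
pics
{'fovy': 56.76039038804009, 'cx': 315.35601240251617, 'cy': 199.25300397313526, 'camera_from_world': array([[-0.99836242, -0.056683  ,  0.00771407,  0.47257992],
       [-0.0351068 ,  0.50062655, -0.86495119,  0.0259065 ],
       [ 0.04516616, -0.86380559, -0.5017967 ,  1.20801784],
       [ 0.        ,  0.        ,  0.        ,  1.        ]])}
{'fovy': 57.48322100291888, 'cx': 315.10445850528913, 'cy': 199.63904957998835, 'camera_from_world': array([[-0.01252845, -0.99974689,  0.01868677,  0.17204958],
       [-0.99533552,  0.01068101, -0.09588079,  0.47917473],
       [ 0.09565692, -0.01980085, -0.9952174 ,  1.3121472 ],
       [ 0.        ,  0.        ,  0.        ,  1.        ]])}
0.1 [0.16563139 0.62788102 0.23034074] [[-9.66955153e-01  2.54946047e-01 -4.94833514e-04]
 [ 2.54946525e-01  9.66953556e-01 -1.75767481e-03]
 [ 3.03687820e-05 -1.82574880e-03 -9.99998333e-01]] 0.08561416231749062
```

View pics/side0.png

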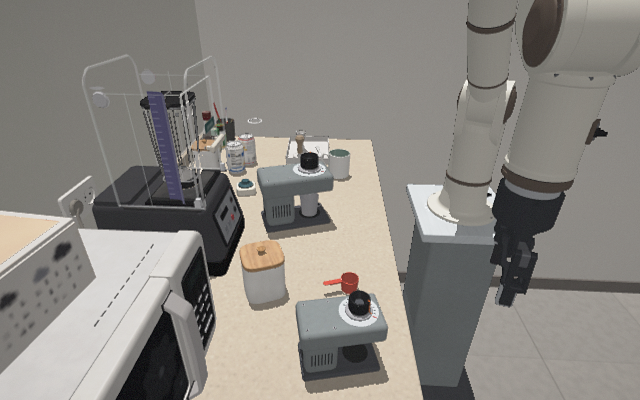

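View pics/top0.png

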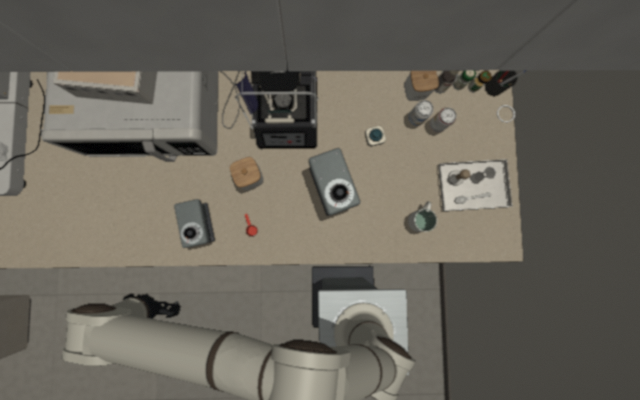

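Two grinders are in view. In the top picture one is at (335,182) with its dial at (340,192), and one is at (192,223) with its dial at (192,232). The first is larger, and it has a mug on its right and the scoop and canister on its left, so it fits the description. I'll measure both to check, and enlarge the first.

```bash
python3 - <<'E'
from h import *
i=cv2.imread("pics/top0.png"); d=np.load("top0.npy"); s=cv2.imread("pics/side0.png"); ds=np.load("side0.npy")
for u,v in((340,192),(328,168),(192,232),(188,212),(250,230),(245,172),(422,220)): print(u,v,P("top",d,u,v).round(3))
# points of the deck and of the dial top by height
def cloud(n,d,u0,u1,v0,v1): return np.array([P(n,d,u,v) for v in range(v0,v1) for u in range(u0,u1) if d[v,u]>0])
c=cloud("top",d,300,370,140,225)
t=c[(c[:,2]>.2)&(c[:,2]<.225)]; k=c[(c[:,2]>.155)&(c[:,2]<.175)]
print("top n",len(t),np.median(t,0),t.min(0),t.max(0)); 
r=cv2.minAreaRect(k[:,:2].astype(np.float32)*1000); print("deck",k[:,2].mean(),r)
cs=cloud("side",ds,285,335,140,180); t=cs[(cs[:,2]>.2)&(cs[:,2]<.225)]; print("side top",len(t),t.mean(0),t.min(0),t.max(0))
a=cv2.resize(i[140:225,295:375],None,fx=5,fy=5,interpolation=2); b=cv2.resize(s[140:240,250:340],None,fx=4.25,fy=4.25,interpolation=2)
cv2.imwrite("pics/crop1.png",np.hstack([a,b]))
E
```

```text
340 192 [0.488 0.09  0.195]
328 168 [0.571 0.126 0.167]
192 232 [0.367 0.573 0.142]
188 212 [0.435 0.595 0.12 ]
250 230 [0.374 0.406 0.004]
245 172 [0.568 0.405 0.12 ]
422 220 [ 0.403 -0.228  0.006]Traceback (most recent call last):
  File "<stdin>", line 6, in <module>
  File "<stdin>", line 5, in cloud
  File "h.py", line 4, in P
    c=robot.camera_info(name); f=200/np.tan(np.radians(c["fovy"]/2))
ValueError: time passes only in moves, steps and waits
```

```bash
sed -i 's/robot.camera_info(name)/C(name)/; 2a import functools\n@functools.cache\ndef C(name): return robot.camera_info(name)' h.py
python3 - <<'E'
from h import *
i=cv2.imread("pics/top0.png"); d=np.load("top0.npy"); s=cv2.imread("pics/side0.png"); ds=np.load("side0.npy")
def cloud(n,d,u0,u1,v0,v1): return np.array([P(n,d,u,v) for v in range(v0,v1) for u in range(u0,u1) if d[v,u]>0])
a=cv2.resize(i[140:225,295:375],None,fx=5,fy=5,interpolation=2); b=cv2.resize(s[140:240,250:340],None,fx=4.25,fy=4.25,interpolation=2)
cv2.imwrite("pics/crop1.png",np.hstack([a,b]))
c=cloud("top",d,300,370,140,225)
t=c[c[:,2]>.185]; k=c[(c[:,2]>.155)&(c[:,2]<.18)]
print("top n",len(t),np.median(t,0),t.min(0),t.max(0)) 
r=cv2.minAreaRect(k[:,:2].astype(np.float32)*1000); print("deck",np.median(k[:,2]),r)
cs=cloud("side",ds,285,335,140,180); t=cs[(cs[:,2]>.19)&(cs[:,2]<.225)]; print("side top",len(t),t.mean(0),t.min(0),t.max(0))
E
```

```text
top n 206 [0.48893271 0.09031176 0.20390988] [0.46431592 0.06594671 0.18530587] [0.51223413 0.1138125  0.21704237]
deck 0.1660093219224683 ((530.9031982421875, 104.84236145019531), (203.71656799316406, 115.85209655761719), 19.45366859436035)
side top 199 [0.48728825 0.09844272 0.20105425] [0.46192453 0.07176056 0.190267  ] [0.51343446 0.12010532 0.20946972]
```

View pics/crop1.png

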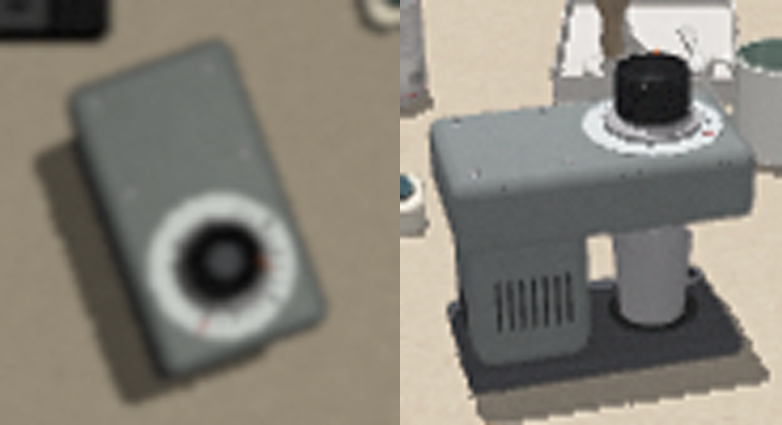

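The crop confirms the larger grinder. Its deck measures 204 x 116 mm at z = 0.166, and the cup stands under the spout. The dial axis is at about (0.488, 0.090), and the depth of the barrel top gives the same point. In the crop the red home tick is at (203,325) and the orange line at (262,262), so the dial is about 7 clicks from home. Next I'll move above it.

```bash
python3 -m crank '[-20,-20,-30,0,0,0,-60,-58,-40,0,0,0,-85,-83,-45,0,0,0,-112,-110,-45,0,0,0,-140,-137,-45,0,0,0,-168,-164,-45,0,0,0,-196,-191,-45,0,0,0,-224,-219,-45,0,0,0,-252,-246,-45,0,0,0,-280,-273,-45,0,0,0,-308,-301,-45,0,0,0,-336,-328,-45,0,0,0]' 1
python3 -c "
from station import robot;o=robot.get_obs();print(o['joint_pos'],o['eef_pos'],o['tcp_rot'])"
```

```text
clock: 1.1
eef_pos: [0.4073, 0.2236, 0.2762]
tcp_rot: [[-0.967, 0.255, -0.0], [0.255, 0.967, -0.0], [0.0, -0.0, -1.0]]
force: [0.8, 0.6, -0.7]
width: 0.0857
grasp_force: 0.0
[-21.12685349   5.50340617 -11.66227151 111.69452065   1.25099053
  62.93327537  41.92041269] [0.40730309 0.22360807 0.27621124] [[-9.66942748e-01  2.54993525e-01 -1.57359575e-04]
 [ 2.54993550e-01  9.66942740e-01 -1.66079753e-04]
 [ 1.09808437e-04 -2.00715289e-04 -9.99999974e-01]]
```

```bash
python3 -m crank '[-25,-24,0,0,0,0,-53,-51,0,0,0,0,-81,-79,0,0,0,0,-112,-109,0,0,0,0,-112,-109,0,0,0,0,-112,-109,0,0,0,0,-112,-109,10,0,0,0]' 1
python3 - <<'E'
from h import *
o=robot.get_obs();print(o['joint_pos'].round(1) if hasattr(o['joint_pos'],'round') else o['joint_pos'],o['eef_pos'])
i,d=robot.capture("side"); cv2.imwrite("pics/s1.png",cv2.resize(i[100:240,230:390],None,fx=5,fy=4.25*5/4.25,interpolation=2)[:600])
E
```

```text
clock: 1.68
eef_pos: [0.4883, 0.0924, 0.2673]
tcp_rot: [[-0.967, 0.256, 0.002], [0.256, 0.967, 0.001], [-0.002, 0.002, -1.0]]
force: [0.7, 1.2, -0.5]
width: 0.0854
grasp_force: 0.0
[-10.3   9.1  -3.9 108.7   0.6  62.1  60.8] [0.48829193 0.09238119 0.26725948]
```

View pics/s1.png

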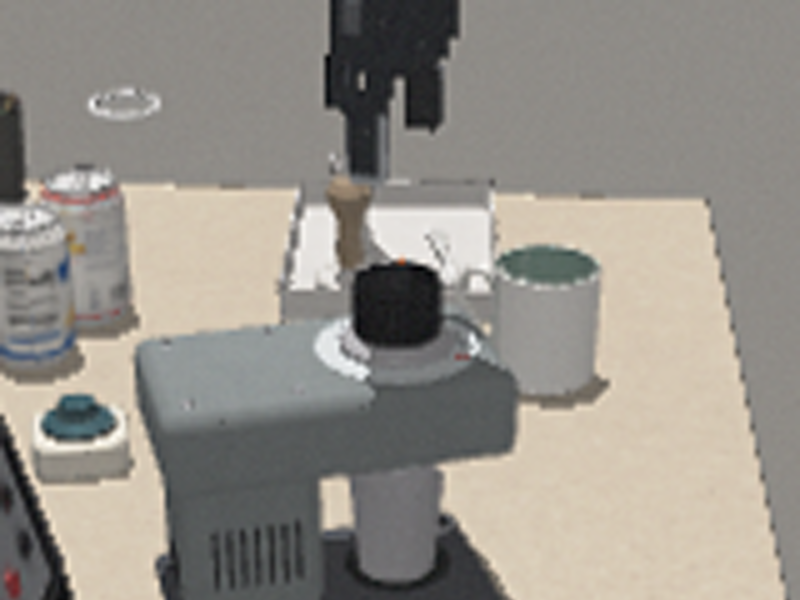

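The crop shows the open gripper centred over the dial (crop x about 385, against 397 for the barrel). The orange line is on the far side, at (400,262), as expected. I'll descend and grip.

```bash
python3 -m crank '[0,0,20,0,0,0,0,0,40,0,0,0,0,0,60,0,0,0,0,0,75,0,0,0,0,0,84,0,0,0,0,0,88,0,0,0,0,0,88,0,0,0,0,0,88,0,0,0]' 1 && python3 -m crank '[0,0,0,0,0,0,0,0,0,0,0,0,0,0,0,0,0,0,0,0,0,0,0,0,0,0,0,0,0,0,0,0,0,0,0,0,0,0,0,0,0,0,0,0,0,0,0,0]' 0
python3 -c "
from station import robot;o=robot.get_obs();print(o['joint_pos'],o['wrist_torque'])"
```

```text
clock: 2.4
eef_pos: [0.4876, 0.0925, 0.1787]
tcp_rot: [[-0.967, 0.254, 0.0], [0.254, 0.967, 0.0], [-0.0, 0.0, -1.0]]
force: [-0.9, 1.0, -0.1]
width: 0.0856
grasp_force: 0.0
clock: 3.07
eef_pos: [0.4882, 0.0925, 0.1795]
tcp_rot: [[-0.967, 0.255, 0.002], [0.255, 0.967, 0.001], [-0.002, 0.001, -1.0]]
force: [-1.1, 1.2, 5.9]
width: 0.0486
grasp_force: 61.2
[-10.47801636  14.96979664  -3.83128351 114.06050876   1.23496756
  50.88751752  60.28807461] [ 0.15523341  0.28711058 -0.07910996]
```

```bash
python3 -m crank '[0,0,0,0,0,0.1,0,0,0,0,0,0.2,0,0,0,0,0,0.3,0,0,0,0,0,0.4,0,0,0,0,0,0.5,0,0,0,0,0,0.6,0,0,0,0,0,0.7,0,0,0,0,0,0.8,0,0,0,0,0,0.8,0,0,0,0,0,0.8]' 0
python3 -c "
from station import robot;o=robot.get_obs();print(o['joint_pos'],o['wrist_torque'])"
```

```text
clock: 3.9
eef_pos: [0.4882, 0.0925, 0.1795]
tcp_rot: [[-0.491, 0.871, 0.002], [0.871, 0.491, 0.001], [-0.0, 0.002, -1.0]]
force: [-0.2, 0.6, 5.2]
width: 0.0485
grasp_force: 61.3
[-16.80301168  14.85312485   3.45917514 114.27034455  -1.1823211
  50.79291371  16.69142652] [0.19156563 0.32182325 0.09379164]
```

```bash
python3 -m crank '[0,0,0,0,0,0.1,0,0,0,0,0,0.2,0,0,0,0,0,0.3,0,0,0,0,0,0.4,0,0,0,0,0,0.5,0,0,0,0,0,0.6,0,0,0,0,0,0.7,0,0,0,0,0,0.8,0,0,0,0,0,0.9,0,0,0,0,0,0.96,0,0,0,0,0,0.96,0,0,0,0,0,0.96]' 0
T="from station import robot;o=robot.get_obs();print(o['joint_pos'],o['wrist_torque'])"
python3 -c "$T"
python3 -m crank '[0,0,0,0,0,0.04,0,0,0,0,0,0.08,0,0,0,0,0,0.08,0,0,0,0,0,0.08]' 0
python3 -c "$T"
```

```text
clock: 4.9
eef_pos: [0.4882, 0.0925, 0.1795]
tcp_rot: [[0.432, 0.902, 0.002], [0.902, -0.432, 0.001], [0.002, 0.001, -1.0]]
force: [-1.8, 0.9, 5.5]
width: 0.0484
grasp_force: 61.3
[-24.43298633  14.99693756  12.30781256 114.51912234  -4.1478447
  50.77011042 -35.5233343 ] [0.23520638 0.30313259 0.02015332]
clock: 5.23
eef_pos: [0.4882, 0.0925, 0.1795]
tcp_rot: [[0.503, 0.865, 0.002], [0.865, -0.503, 0.001], [0.002, 0.001, -1.0]]
force: [-1.5, 1.7, 5.7]
width: 0.0486
grasp_force: 61.3
[-25.06622625  15.02409935  13.04497951 114.53955191  -4.39136417
  50.77228033 -39.84679142] [0.19791713 0.37614907 0.05702878]
```

```bash
T="from station import robot;o=robot.get_obs();print(o['joint_pos'][6],o['wrist_torque'])"
python3 -m crank '[0,0,0,0,0,0.03,0,0,0,0,0,0.03,0,0,0,0,0,0.03]' 0 | grep -E 'rot|grasp'
python3 -c "$T"
python3 -m crank '[0,0,0,0,0,0.04,0,0,0,0,0,0.04,0,0,0,0,0,0.04]' 0| grep -E 'rot|grasp'
python3 -c "$T"
python3 -m crank '[0,0,0,0,0,0.04,0,0,0,0,0,0.04,0,0,0,0,0,0.04]' 0| grep -E 'rot|grasp'
python3 -c "$T"
```

```text
tcp_rot: [[0.526, 0.851, 0.002], [0.851, -0.526, 0.001], [0.001, 0.001, -1.0]]
grasp_force: 61.3
-41.390514353230785 [0.14990609 0.34409688 0.90895931]
tcp_rot: [[0.557, 0.83, 0.003], [0.83, -0.557, 0.001], [0.002, 0.002, -1.0]]
grasp_force: 63.2
-43.47537306417584 [ 0.51143367 -0.07280189  1.8448212 ]
tcp_rot: [[0.592, 0.806, 0.001], [0.806, -0.592, 0.0], [0.001, 0.001, -1.0]]
grasp_force: 63.6
-45.70380706848351 [-0.02766967  0.56580859  1.16878112]
```

The torque rose to 1.8 N m, well above a click's 0.15, and then slipped, so the dial is at the hard stop. I'll let go so it snaps into the home notch, and look.

```bash
python3 -m crank '[0,0,0,0,0,0,0,0,0,0,0,0,0,0,0,0,0,0,0,0,0,0,0,0,0,0,0,0,0,0]' 0.9
python3 - <<'E'
from h import *
i,d=robot.capture("side"); cv2.imwrite("pics/s2.png",cv2.resize(i[130:190,270:350],None,fx=9,fy=9,interpolation=2))
E
```

```text
clock: 6.4
eef_pos: [0.4874, 0.0915, 0.1781]
tcp_rot: [[0.595, 0.804, -0.0], [0.804, -0.595, -0.0], [-0.0, -0.0, -1.0]]
force: [-0.7, 0.3, -0.6]
width: 0.0768
grasp_force: 0.0
```

View pics/s2.png

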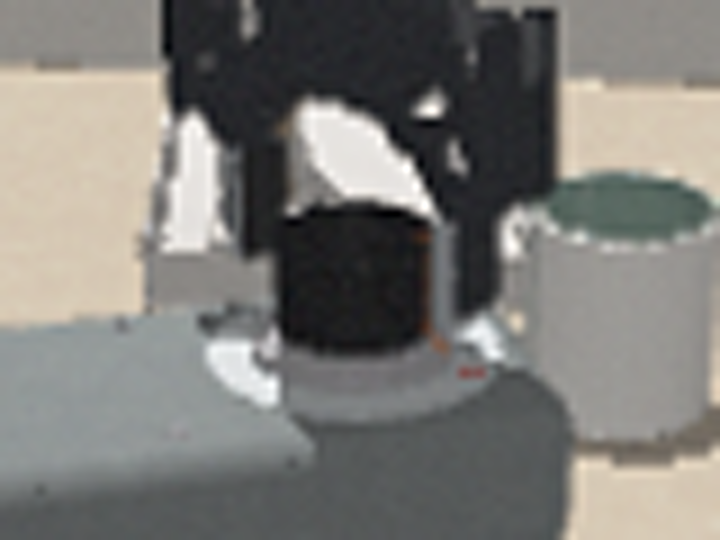

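The orange line, (425,240) to (440,345), points at the red tick (472,372), so the dial is home. I'll regrip and back it off by 75 degrees (1.31 rad).

```bash
python3 -m crank '[0,0,0,0,0,0,0,0,0,0,0,0,0,0,0,0,0,0,0,0,0,0,0,0,0,0,0,0,0,0,0,0,0,0,0,0,0,0,0,0,0,0]' 0 | grep -E 'width|grasp|tcp'
python3 -m crank '[0,0,0,0,0,-0.1,0,0,0,0,0,-0.2,0,0,0,0,0,-0.3,0,0,0,0,0,-0.4,0,0,0,0,0,-0.5,0,0,0,0,0,-0.6,0,0,0,0,0,-0.6]' 0 | grep -E 'tcp|force'
python3 -m crank '[0,0,0,0,0,-0.1,0,0,0,0,0,-0.2,0,0,0,0,0,-0.3,0,0,0,0,0,-0.4,0,0,0,0,0,-0.5,0,0,0,0,0,-0.6,0,0,0,0,0,-0.66,0,0,0,0,0,-0.71,0,0,0,0,0,-0.71,0,0,0,0,0,-0.71,0,0,0,0,0,-0.71]' 0 | grep -E 'tcp|force'
python3 -m crank '[0,0,0,0,0,0,0,0,0,0,0,0,0,0,0,0,0,0,0,0,0,0,0,0,0,0,0,0,0,0,0,0,0,0,0,0]' 1
python3 - <<'E'
from h import *
i,d=robot.capture("side"); cv2.imwrite("pics/s3.png",cv2.resize(i[130:190,270:350],None,fx=9,fy=9,interpolation=2))
E
```

```text
tcp_rot: [[0.595, 0.804, 0.0], [0.804, -0.595, 0.0], [0.0, 0.0, -1.0]]
width: 0.0481
grasp_force: 61.6
tcp_rot: [[0.034, 0.999, 0.001], [0.999, -0.034, 0.0], [0.0, 0.001, -1.0]]
force: [1.5, -1.7, 2.9]
grasp_force: 61.4
tcp_rot: [[-0.621, 0.784, 0.003], [0.784, 0.621, 0.0], [-0.001, 0.002, -1.0]]
force: [5.6, -1.0, 0.7]
grasp_force: 61.6
clock: 9.03
eef_pos: [0.4872, 0.0918, 0.1781]
tcp_rot: [[-0.623, 0.782, -0.001], [0.782, 0.623, -0.0], [0.0, -0.0, -1.0]]
force: [0.1, 0.4, -0.0]
width: 0.0855
grasp_force: 0.0
```

View pics/s3.png

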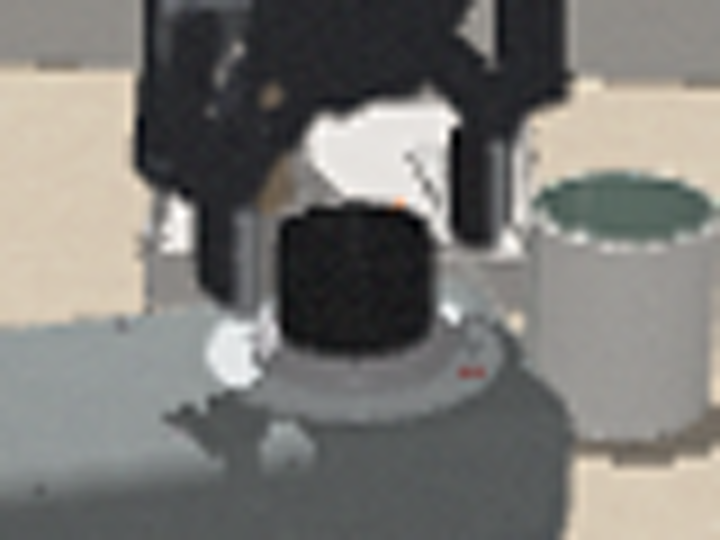

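The dial is free, with the orange line at the rear right, (400,203). I'll retreat up and to the left, then check the angle from the top camera.

```bash
python3 -m crank '[0,0,-25,0,0,0,0,0,-60,0,0,0,0,0,-95,0,0,0,0,0,-100,0,0,0,20,16,-100,0,0,0,45,36,-100,0,0,0,72,58,-100,0,0,0,100,80,-100,0,0,0,128,102,-100,0,0,0,156,124,-100,0,0,0,180,144,-100,0,0,0,195,156,-100,0,0,0]' 1 | grep -E 'clock|eef|force'
python3 - <<'E'
from h import *
i,d=robot.capture("top"); s,_=robot.capture("side")
cv2.imwrite("pics/t4.png",np.hstack([cv2.resize(i[165:220,312:367],(495,495),interpolation=2),cv2.resize(s[140:185,285:313+20],None,fx=6,fy=11,interpolation=2)]))
cx,cy=px("top",np.array([.4885,.0899,.209]));print(cx,cy)
# orange/red pixels
h=cv2.cvtColor(i,cv2.COLOR_BGR2HSV)[165:220,312:367].astype(int)
for v,u in np.argwhere(((h[...,0]<14)|(h[...,0]>172))&(h[...,1]>90)&(h[...,2]>50)): print(u+312,v+165,h[v,u])
for k in range(0,8):
    a=np.radians(163+15*k); print(k,np.round(px("top",np.array([.4885+.025*np.cos(a),.0899+.025*np.sin(a),.209])),1),np.round(px("side",np.array([.4885+.023*np.cos(a),.0899+.023*np.sin(a),.209])),1))
E
```

```text
clock: 10.08
eef_pos: [0.4866, 0.3459, 0.278]
force: [-0.2, 0.6, 0.5]
grasp_force: 0.0
340.4799576718117 191.34781262871152
346 194 [  9 101  68]
345 195 [ 10 137  65]
346 195 [  9 118  97]
345 196 [ 10 131  66]
346 196 [ 10 114 105]
346 197 [ 10  92 111]
0 [338.3 198.9] [316.4 155.5]
1 [340.4 199.2] [316.9 154.7]
2 [342.4 199. ] [316.8 153.9]
3 [344.3 198.3] [316.2 153.1]
4 [346.  197.1] [315.  152.4]
5 [347.3 195.5] [313.5 151.8]
6 [348.1 193.6] [311.7 151.4]
7 [348.4 191.5] [309.6 151.2]
```

View pics/t4.png

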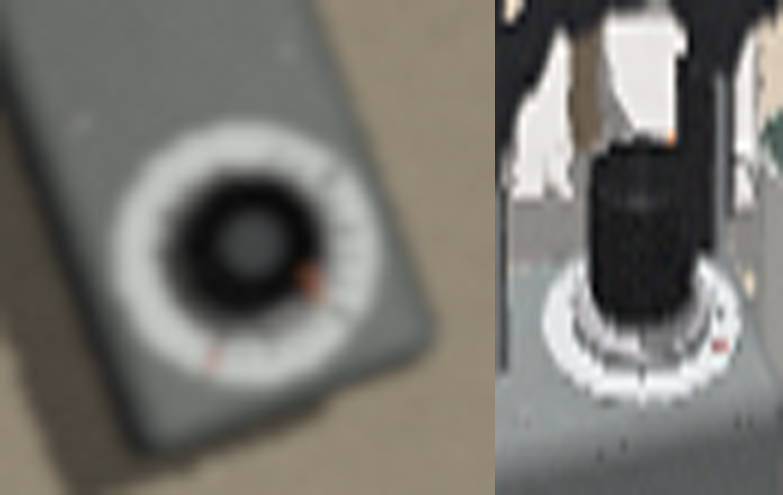

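```bash
python3 - <<'E'
from h import *
i=cv2.imread("pics/t4.png")[:, :495]
h=cv2.cvtColor(i,cv2.COLOR_BGR2LAB).astype(float); a=h[...,1]-128
c=C("top"); f=200/np.tan(np.radians(c["fovy"]/2)); M=np.linalg.inv(c["camera_from_world"])
def at(u,v,z):
    r=M[:3,:3]@np.array([(u-c["cx"])/f,(v-c["cy"])/f,1]); o=M[:3,3]; return o+r*(z-o[2])/r[2]
for nm,(y0,y1,x0,x1),z in(("red",(330,385,185,240),.166),("orange",(240,320,285,345),.2),("orange",(240,320,285,345),.18)):
    w=np.clip(a[y0:y1,x0:x1]-6,0,None); Y,X=np.mgrid[y0:y1,x0:x1]; x,y=(w*X).sum()/w.sum(),(w*Y).sum()/w.sum()
    p=at(312+(x+.5)/9-.5,165+(y+.5)/9-.5,z); q=p[:2]-[.4885,.0899]; print(nm,z,x,y,np.hypot(*q)*1000,np.degrees(np.arctan2(q[1],q[0]))%360)
# model: average orange pixel over the line (skirt r25-33 at z .174, barrel top r 10-25)
for k in(4,5,6):
    t=np.radians(162.5+15*k)
    for r,z in((.023,.209),(.029,.174)): 
        u,v=px("top",np.array([.4885+r*np.cos(t),.0899+r*np.sin(t),z])); print(k,r,round((u-312)*9),round((v-165)*9))
E
```

```text
red 0.166 nan nan nan nan
orange 0.2 308.6160417655434 279.91789273849076 21.808396844964495 233.81072994279305
orange 0.18 308.6160417655434 279.91789273849076 22.443367324625523 241.37580657095873
4 0.023 302 285
4 0.029 303 307
5 0.023 312 272
5 0.029 316 291
6 0.023 319 256
6 0.029 325 272<stdin>:8: RuntimeWarning: invalid value encountered in scalar divide
```

The orange mark's centroid (309,280) fits the fifth click, predicted (312,272) to (316,291), and not the fourth or sixth. That agrees with the 75.0 degrees measured at the wrist. The gripper is clear of everything, so I'll hand in.

```bash
python3 -m crank '[195,156,-100,0,0,0]' 1 >/dev/null 2>&1 <<< '' & true; wait; python3 -c "
from station import robot;o=robot.get_obs();print(o['clock'],o['eef_pos'],o['force']);print(robot.hand_in())"
```

```text
10.2667 [0.48821199 0.37058205 0.28923582] [ 0.67973583 -2.28776922 -2.039815  ]
the job is handed in; nothing more can be done
None
```

The dial was turned clockwise to the fine stop, backed off 75° and let go; the last picture puts it in the fifth click, and the job was handed in at 10.3 s (result not reported back). By mistake I sent one extra row just before handing in, which moved the arm about 27 mm farther up and away from the grinder, touching nothing as far as I can tell.

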